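Line up the sweet tins by height on the display plinth

TASK

Dress the counter display: stand the four sweet tins on the round marks of the marble plinth, one upright in the middle of each mark, in order of height with the shortest at the end by the red price card and the tallest at the other end. Do not knock over any tin, leave the tea cup where it is, and let go of everything at the end.

Things in the scene. Friction and masses are not known exactly. Their poses are not given: they have to be found in the camera images.
- tin_yellow: Round lidded sweet tin, yellow body and lid with a brass band round the side and a thin brass ring on the lid; diameter 56 mm, height 50 mm; about 120 g (may differ by 30%); loose, stands on the counter (z = 0). Origin at the centre of its underside, z up its axis.
- tin_violet: Round lidded sweet tin, violet body and lid with a brass band round the side and a thin brass ring on the lid; diameter 56 mm, height 70 mm; about 160 g (may differ by 30%); loose, stands on the counter (z = 0). Origin at the centre of its underside, z up its axis.
- tin_white: Round lidded sweet tin, white body and lid with a brass band round the side and a thin brass ring on the lid; diameter 56 mm, height 90 mm; about 200 g (may differ by 30%); loose, stands on the counter (z = 0). Origin at the centre of its underside, z up its axis.
- tin_green: Round lidded sweet tin, dark green body and lid with a brass band round the side and a thin brass ring on the lid; diameter 56 mm, height 110 mm; about 240 g (may differ by 30%); loose, stands on the counter (z = 0). Origin at the centre of its underside, z up its axis.
- mark_1: One of four alike round brown marks (flat, 72 mm across, dark rim) in a straight row on the white marble plinth. Centres are 90 mm apart, in the order mark_1, mark_2, mark_3, mark_4 along the plinth. Origin at the mark's centre on the top face of the plinth, 18 mm above the counter; z up, y along the row from mark_1 towards mark_4. The plinth is fixed, 100 mm deep, 500 mm long.
- mark_2: One of four alike round brown marks (flat, 72 mm across, dark rim) in a straight row on the white marble plinth. Centres are 90 mm apart, in the order mark_1, mark_2, mark_3, mark_4 along the plinth. Origin at the mark's centre on the top face of the plinth, 18 mm above the counter; z up, y along the row from mark_1 towards mark_4. The plinth is fixed, 100 mm deep, 500 mm long.
- mark_3: One of four alike round brown marks (flat, 72 mm across, dark rim) in a straight row on the white marble plinth. Centres are 90 mm apart, in the order mark_1, mark_2, mark_3, mark_4 along the plinth. Origin at the mark's centre on the top face of the plinth, 18 mm above the counter; z up, y along the row from mark_1 towards mark_4. The plinth is fixed, 100 mm deep, 500 mm long.
- mark_4: One of four alike round brown marks (flat, 72 mm across, dark rim) in a straight row on the white marble plinth. Centres are 90 mm apart, in the order mark_1, mark_2, mark_3, mark_4 along the plinth. Origin at the mark's centre on the top face of the plinth, 18 mm above the counter; z up, y along the row from mark_1 towards mark_4. The plinth is fixed, 100 mm deep, 500 mm long.
- red_card: Small bright red price-card holder (40 x 40 mm, 36 mm tall), fixed on the plinth at one end of the row, 85 mm beyond the end mark; a cream one of the same shape stands at the other end. Which end is red differs from start to start. Origin at the centre of its underside, on the plinth.
- tea_cup: Blue ceramic cup without handle, 64 mm across, 60 mm tall, empty, loose, standing on the counter to the right of the work. Not to be disturbed. Origin at the centre of its underside.

How it is judged:
By the outcome, as a careful person would: the job done as asked, in the order asked, and still so for the second after the job is handed in, with the robot touching nothing.
It also fails if it takes over 115 s, if anything falls off the work surface, if the arm or the gripper's body presses on something with over 40 N, if the wrist force passes 120 N, or if a joint passes its speed limit or range.

ROBOT

A 6-joint arm with a two-finger parallel gripper is mounted at the origin on the work surface. World frame = base frame: x ahead of the robot, y to its left, z up, the work surface at z = 0. Lengths are in m, angles in degrees, forces in N, time in s.
With the tool pointing down it reaches from about 0.3 to 0.75 m from the base axis. Payload 8.5 kg.
Tool frame: the origin (TCP) lies on the centre line of the jaws, within the pads' length; the fingertips stand 17 mm ahead of it and the grasp point (between the pads) lies 2 mm behind it (env.tcp_to_tips is the distance from the TCP to the fingertips, in m); z points along the fingers, y is the line along which they close (so a half turn about z gives the same grasp; the last joint's range is limited). The gripper opens to 85 mm and grips with 20 to 120 N. Pads are 22 mm wide; open, the fingers measure 114 mm over their backs; the gripper's body (76 mm by 85 mm) begins 54 mm behind the grasp point. The pads swing forward as they close: fully open they stand 13 mm farther back than shut.
Start: joints at [62.034, 21.807, 74.336, -0, 83.858, -12.336], TCP at [0.148, 0.53, 0.248] pointing down, gripper open.
Joint ranges: [-178.18, 178.18], [-50.72, 133.34], [12.68, 142.11], [-81.47, 261.47], [9.98, 163.14], [-165.26, 165.26]. Speed limits (degrees/s): [136.94, 136.94, 180, 180, 180, 180].

INTERFACE

Orientations are given as a 3x3 rotation matrix whose columns are the frame's x, y, z axes.
In Python, from rig import env gives the robot as it stands. The module is installed in compiled form; this text tells all that it offers.
- The arm moves only by the shell command python3 -m pendant 'ROWS' [FORCE]. ROWS is JSON, a list of rows, each a list of 7 numbers: the opening, from 0 (shut) to 1 (fully open), then the shift along the tool's x, y, z in m, then the turn, a rotation vector about the tool's x, y, z in rad. A call has 1 to 5 rows; each row is the pose to reach, as a shift and turn from the pose commanded when the call began, along the tool's axes at that moment; what a row does not reach only later rows make up. A row lasts 1/8 s, in which the tool goes at most 62.5 mm and 10.7 degrees, less where a joint would pass 70% of its speed; a pose out of reach is approached as far as the arm can. A call with a gripper value outside its range is refused whole. The fingers move at their own pace and stop on an object; FORCE is the grip in N (left out, the last holds). Time passes only in rows, so rows that repeat a pose let the fingers close. It gives the time, the measured TCP pose, the force, the opening and the grip force at its end, in the units of the state.
- env.observe(): the state, without advancing time (a new reading comes with each control period).
- env.get_image(name): name is "scene" or "top" or "wrist"; returns a dict with "image" (400x640x3 uint8, blue, green, red), "fx", "fy", "cx", "cy" (pixels), "pose" (4x4, takes a point from camera to world coordinates). Camera axes: x right, y up, looking along -z (the intrinsics and any distortion apply to the point x, -y, -z); pixel columns grow to the right and rows downward; lengths in m; the calibration is good to about 2 mm. A picture is of the moment at which its call begins. There is no depth.
- env.close_job(): hands the job in; it is judged then, once.
Trained networks look in the newest picture that a camera, given by its name, has taken for a name from the list of things; names that differ only in an ending like _2 or _b are one class to them, and where a whole thing is asked for, a point or a joint stands for the part that bears it (a point fixed in the world has none). Each returns a list of dicts, best first, with "conf" (0 to 1); they miss things now and then, are a little off and sometimes report something else, mostly with a low value. They report only what shows in the picture. A call takes as long as a camera call.
- env.find_in(camera, thing): "bbox" ([centre column, centre row, width, height] in pixels, round what is visible of it).
- env.trace(camera, thing): "mask" (400x640 bool, what is visible of it) and "bbox" ([centre column, centre row, width, height] in pixels, round what is visible of it).
- env.tip_of(camera, thing): "centre" ([column, row] in pixels: a listed point, or the origin of a listed thing).
The state is a dict: "time_s": time; "q": joint angles; "qvel": joint speeds; "joint_efforts": joint torques, N m; "position": TCP position; "tool_rot": TCP orientation; "ft_force": force on the tool from outside, world axes, zero at the start; "wrist_torque": the same for the moment, N m; "grip_width": finger opening in m; "gripper_force": force on a finger pad.
Only numpy, scipy, OpenCV 4.12 (cv2) and the standard library are available. Lean on these libraries where they do the work, as an engineer would, in place of code of your own. Each camera call takes 0.05 s, during which the arm holds its last target. There are 200 camera calls.

## Working session

There is one attempt and no reset: what is moved stays moved. The work goes in short steps, Python scripts to look and compute and a shell command to move; the robot and the scene stay as the last step left them, time stands still between calls to the robot, and variables do not carry over. Pictures are saved under pics/ and viewed, at most 14 in all, crops included, and the job is handed in when it is done.

```bash
mkdir -p pics
cat > h.py <<'E'
import numpy as np, cv2
from rig import env
def ray(im,u,v):
    T=np.array(im["pose"]); d=np.array([(u-im["cx"])/im["fx"],-(v-im["cy"])/im["fy"],-1.])
    return T[:3,3],T[:3,:3]@d
def atz(im,u,v,z):
    o,d=ray(im,u,v); return o+d*(z-o[2])/d[2]
E
python3 - <<'E'
from h import *
for c in ["scene","top"]:
    im=env.get_image(c); cv2.imwrite(f"pics/{c}0.png",im["image"]); print(c,[k for k in im],im["fx"],np.round(im["pose"],3).tolist())
    for t in ["tin_yellow","tin_violet","tin_white","tin_green","mark_1","red_card","tea_cup"]:
        for r in env.find_in(c,t)[:5]: print(t,"bb",np.round(r["bbox"]),round(r["conf"],2))
        for r in env.tip_of(c,t)[:5]:
            z=0.018 if t in("mark_1","red_card") else 0
            print(t,"tip",np.round(r["centre"],1),round(r["conf"],2),np.round(atz(im,*r["centre"],z),3))
s=env.observe();print(np.round(s["tool_rot"],3).tolist(),s["position"],s["time_s"],env.tcp_to_tips)
E
```

```text
scene ['image', 'fx', 'fy', 'cx', 'cy', 'pose'] 365.63890097076325 [[-0.45, -0.671, 0.589, 1.065], [0.893, -0.339, 0.295, 0.174], [0.002, 0.659, 0.752, 0.71], [0.0, 0.0, 0.0, 1.0]]
tin_yellow bb [469. 225.  32.  30.] 0.67
tin_yellow tip [463.6 229.4] 0.64 [0.432 0.263 0.   ]
tin_violet bb [320. 176.  22.  34.] 0.89
tin_violet tip [322.6 185.1] 0.68 [ 0.453 -0.104  0.   ]
tin_white bb [387. 190.  27.  38.] 0.84
tin_white tip [384.1 199.2] 0.62 [ 0.427  0.059 -0.   ]
tin_white tip [323.2 184.9] 0.53 [ 0.452 -0.103  0.   ]
tin_white tip [388.4 252.3] 0.43 [0.576 0.122 0.   ]
tin_green bb [282. 149.  22.  49.] 0.73
tin_green tip [283.  162.8] 0.96 [ 0.426 -0.242  0.   ]
mark_1 bb [315. 225.  28.  26.] 0.97
mark_1 bb [352. 240.  32.  24.] 0.93
mark_1 bb [388. 253.  32.  26.] 0.93
mark_1 bb [283. 212.  28.  24.] 0.86
mark_1 tip [316.1 224.8] 0.93 [ 0.592 -0.055  0.018]
mark_1 tip [386.9 251.4] 0.82 [0.588 0.12  0.018]
red_card bb [249. 201.  14.  16.] 0.63
red_card tip [249.7 199.6] 0.74 [ 0.596 -0.239  0.018]
red_card tip [204.2 166.1] 0.23 [ 0.55  -0.417  0.018]
tea_cup bb [202. 160.  30
[... 819 characters left out ...]
  33.  34.] 0.67
mark_1 bb [334. 174.  34.  34.] 0.66
mark_1 tip [253.2 174.4] 0.79 [0.584 0.03  0.018]
mark_1 tip [289.5 173.7] 0.73 [ 0.587 -0.051  0.018]
mark_1 tip [211.7 170.7] 0.73 [0.591 0.122 0.018]
mark_1 tip [332.  171.7] 0.57 [ 0.593 -0.145  0.018]
mark_1 tip [370.9 174. ] 0.45 [ 0.59  -0.233  0.018]
red_card bb [372. 171.  20.  17.] 0.57
red_card tip [370.7 174. ] 0.68 [ 0.59  -0.232  0.018]
tea_cup bb [461. 198.  32.  30.] 0.86
tea_cup bb [290. 173.  34.  36.] 0.42
tea_cup tip [368.7 174.2] 0.71 [ 0.592 -0.231  0.   ]
tea_cup tip [455.9 199.7] 0.58 [ 0.537 -0.43   0.   ]
[[-0.963, 0.269, 0.0], [0.269, 0.963, -0.0], [-0.0, -0.0, -1.0]] [0.14819794 0.52964141 0.24831978] 1.5 0.017
```

Run:
```python
import cv2
a=cv2.imread("pics/scene0.png");b=cv2.imread("pics/top0.png")
cv2.imwrite("pics/b0.png",cv2.resize(b[120:320,90:490],None,fx=2,fy=2,interpolation=2))
```

```text
(no output)
```

View pics/b0.png

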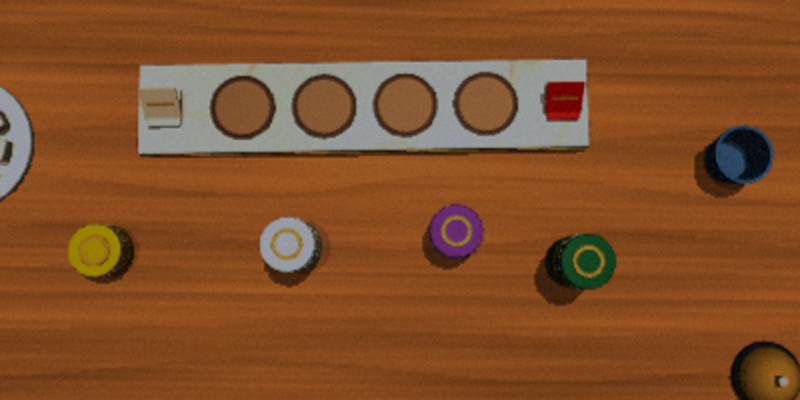

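View pics/scene0.png

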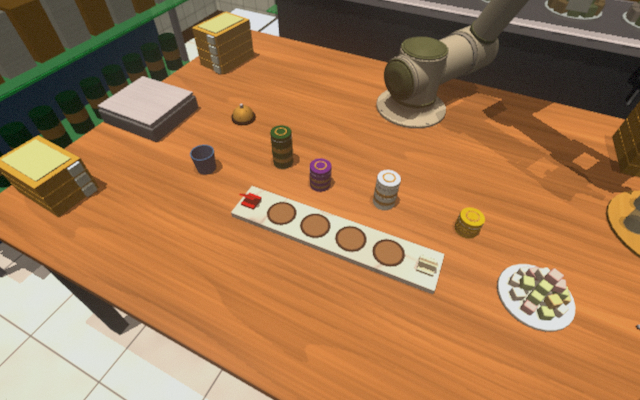

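The pictures agree with the networks. In the top crop the red holder is at the right (crop 564,100), which is y≈-0.235. The four marks are at crop 243/324/405/486,104. Yellow, white, violet and green stand left to right at crop x≈95/290/457/588. The targets are therefore yellow on the mark by the red card, then violet, white and green.

```bash
cat >> h.py <<'E'
from scipy.spatial.transform import Rotation as R
RT=np.array([[0,1,0],[1,0,0],[0,0,-1.]])  # tool x=world y, tool y=world x, down
def goto(x,y,z):
    s=env.observe(); r=np.array(s["tool_rot"]); p=np.array(s["position"])
    print("shift",np.round(r.T@(np.array([x,y,z])-p),4),"turn",np.round(R.from_matrix(r.T@RT).as_rotvec(),4),"t",s["time_s"])
E
python3 -m pendant '[[1,-0.345,-0.182,0,0,0,1.298],[1,-0.345,-0.182,0,0,0,1.298],[1,-0.345,-0.182,0,0,0,1.298],[1,-0.345,-0.182,0,0,0,1.298],[1,-0.345,-0.182,0,0,0,1.298]]'
python3 -c "
from h import *
goto(.43,.26,.25)"
```

```text
time_s: 2.12
position: [0.3763, 0.3132, 0.2486]
tool_rot: [[-0.347, 0.938, 0.001], [0.938, 0.347, 0.0], [0.0, 0.001, -1.0]]
ft_force: [0.2, 0.3, 0.2]
grip_width: 0.0854
gripper_force: 0.0
shift [-0.0685  0.0319 -0.0014] turn [ 7.000e-04 -3.000e-04  3.543e-01] t 2.125
```

```bash
python3 -m pendant '[[1,-0.068,0.032,0,0,0,0.354],[1,-0.068,0.032,0,0,0,0.354],[1,-0.068,0.032,0,0,0,0.354],[1,-0.068,0.032,0,0,0,0.354]]'
python3 - <<'E'
from h import *
goto(.43,.26,.25)
im=env.get_image("wrist"); cv2.imwrite("pics/w1.png",im["image"]);print(np.round(im["pose"],3).tolist(),im["fx"])
for r in env.trace("wrist","tin_yellow")[:2]: print(r["bbox"],r["conf"],atz(im,*r["bbox"][:2],.05))
for r in env.tip_of("wrist","tin_yellow")[:2]: print(r["centre"],r["conf"],atz(im,*r["centre"],.0))
E
```

```text
time_s: 2.62
position: [0.4284, 0.263, 0.2484]
tool_rot: [[-0.011, 1.0, -0.0], [1.0, 0.011, 0.0], [0.0, -0.0, -1.0]]
ft_force: [-0.3, -0.1, 0.1]
grip_width: 0.0855
gripper_force: 0.0
shift [-0.003   0.0016 -0.0016] turn [-0.0001 -0.0001  0.0106] t 2.625
[[1.0, -0.01, -0.003, 0.428], [0.011, 0.953, 0.303, 0.341], [0.0, -0.303, 0.953, 0.374], [0.0, 0.0, 0.0, 1.0]] 305.25314620453383
[318.6, 170.8, 54.5, 60.4] 0.94 [0.42945057 0.27059012 0.05      ]
[317.1, 163.6] 0.89 [0.42777606 0.26873919 0.        ]
```

View pics/w1.png

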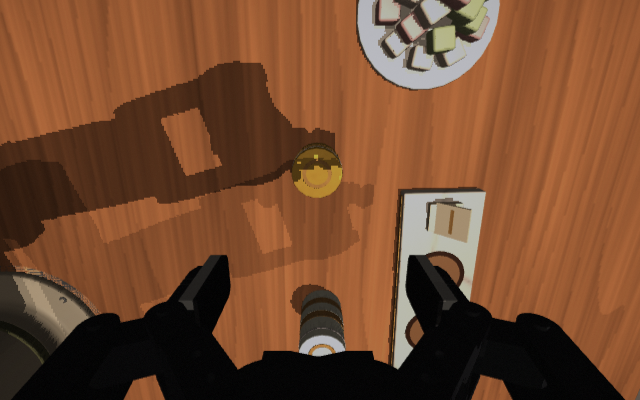

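The tin is at (318,171) in the wrist view, which is a clear view of it. I'll locate all the tins and marks by fitting projected silhouettes to the masks.

```bash
cat >> h.py <<'E'
from scipy.optimize import least_squares
H=dict(tin_yellow=.05,tin_violet=.07,tin_white=.09,tin_green=.11)
def proj(im,P):
    T=np.array(im["pose"]); c=(P-T[:3,3])@T[:3,:3]
    return np.c_[im["cx"]+im["fx"]*c[:,0]/-c[:,2], im["cy"]-im["fy"]*c[:,1]/-c[:,2]]
a=np.linspace(0,2*np.pi,40)
def box(im,x,y,zs,rad):
    P=np.vstack([np.c_[x+rad*np.cos(a),y+rad*np.sin(a),0*a+z] for z in zs]); p=proj(im,P)
    m,M=p.min(0),p.max(0); return np.r_[(m+M)/2,M-m]
def fit(im,r,zs,rad):
    b=np.array(r["bbox"]); m=r["mask"]; ys,xs=np.nonzero(m); b=np.array([(xs.min()+xs.max())/2+.5,(ys.min()+ys.max())/2+.5])
    x0=atz(im,*b,zs[0])[:2]
    s=least_squares(lambda q:box(im,*q,zs,rad)[:2]-b,x0); q=box(im,*s.x,zs,rad)
    return s.x,np.array([np.ptp(xs)+1,np.ptp(ys)+1])/q[2:]
def look(cam,things):
    im=env.get_image(cam)
    for t in things:
        zs,rad=((0,H[t]),.028) if t in H else ((.018,),.036)
        for r in env.trace(cam,t):
            if r["conf"]<.5 or r["mask"].sum()<20: continue
            x,k=fit(im,r,zs,rad); print(cam,t,round(r["conf"],2),np.round(x,4),"size ratio",np.round(k,2))
E
python3 - <<'E'
from h import *
for c in ["scene","top","wrist"]: look(c,list(H)+["mark_1"])
E
```

```text
scene tin_yellow 0.97 [0.4315 0.2697] size ratio [0.98 1.  ]
scene tin_violet 0.79 [ 0.4549 -0.1097] size ratio [0.99 0.96]
scene tin_white 0.87 [0.4384 0.0623] size ratio [0.98 0.99]
scene tin_white 0.58 [ 0.5548 -0.4083] size ratio [0.9  0.79]
scene tin_green 0.75 [ 0.4249 -0.2403] size ratio [0.95 1.01]
scene mark_1 0.92 [ 0.5974 -0.1437] size ratio [0.98 1.  ]
scene mark_1 0.9 [ 0.5951 -0.055 ] size ratio [1.02 1.07]
scene mark_1 0.88 [0.5912 0.0354] size ratio [0.99 0.93]
scene mark_1 0.71 [0.589  0.1237] size ratio [0.95 0.95]
top tin_yellow 0.88 [0.423  0.2662] size ratio [0.98 1.01]
top tin_white 0.63 [0.4312 0.0606] size ratio [1.01 0.98]
top tin_green 0.55 [ 0.4181 -0.2434] size ratio [1. 1.]
top mark_1 0.65 [ 0.589  -0.0573] size ratio [1.02 1.07]
top mark_1 0.64 [0.5873 0.0316] size ratio [0.96 1.  ]
top mark_1 0.63 [0.5823 0.1231] size ratio [0.98 0.97]
top mark_1 0.58 [ 0.5929 -0.1477] size ratio [1.   1.01]
wrist tin_yellow 0.61 [0.4279 0.2669] size ratio [0.99 0.96]
wrist tin_white 0.65 [0.436  0.0733] size ratio [0.97 0.81]
wrist mark_1 0.83 [0.5683 0.0297] size ratio [0.37 0.72]
wrist mark_1 0.77 [0.598  0.1319] size ratio [0.69 0.73]
```

```bash
python3 -m pendant '[[1,0.004,0,0.06,0,0,0.01],[1,0.004,0,0.12,0,0,0.01],[1,0.004,0,0.17,0,0,0.01],[1,0.004,0,0.205,0,0,0.01],[1,0.004,0,0.215,0,0,0.01]]' 
python3 -m pendant '[[0.3,0,0,0,0,0,0],[0.3,0,0,0,0,0,0],[0.3,0,0,0,0,0,0],[0.3,0,0,0,0,0,0],[0.3,0,0,0,0,0,0]]' 40
```

```text
time_s: 4.3
position: [0.4283, 0.2662, 0.0318]
tool_rot: [[0.004, 1.0, -0.003], [1.0, -0.004, -0.001], [-0.001, -0.003, -1.0]]
ft_force: [-1.1, 0.0, 1.4]
grip_width: 0.0854
gripper_force: 0.0
time_s: 4.92
position: [0.4297, 0.2667, 0.0349]
tool_rot: [[0.003, 1.0, 0.003], [1.0, -0.003, 0.001], [0.001, 0.003, -1.0]]
ft_force: [-0.3, -0.2, 7.7]
grip_width: 0.0548
gripper_force: 43.0
```

```bash
python3 -m pendant '[[0.3,0,0,-0.04,0,0,0],[0.3,0,0,-0.1,0,0,0],[0.3,0,0,-0.155,0,0,0],[0.3,-0.05,0.02,-0.155,0,0,0],[0.3,-0.11,0.044,-0.155,0,0,0]]' 
python3 -m pendant '[[0.3,-0.058,0.023,0,0,0,0],[0.3,-0.116,0.046,0,0,0,0],[0.3,-0.174,0.069,0,0,0,0],[0.3,-0.232,0.092,0,0,0,0],[0.3,-0.28,0.113,0,0,0,0]]'
python3 -m pendant '[[0.3,-0.022,0.009,0,0,0,0],[0.3,-0.022,0.009,0,0,0,0],[0.3,-0.022,0.009,0,0,0,0]]'
python3 - <<'E'
from h import *
goto(.595,-.1457,.1)
im=env.get_image("wrist"); cv2.imwrite("pics/w2.png",im["image"])
E
```

```text
time_s: 5.55
position: [0.4721, 0.1576, 0.1898]
tool_rot: [[0.001, 1.0, 0.003], [1.0, -0.001, 0.0], [0.0, 0.003, -1.0]]
ft_force: [1.3, 0.1, -1.5]
grip_width: 0.0552
gripper_force: 43.3
time_s: 6.18
position: [0.5842, -0.1245, 0.1891]
tool_rot: [[0.004, 1.0, 0.001], [1.0, -0.004, -0.0], [-0.0, 0.001, -1.0]]
ft_force: [1.2, 0.1, -1.2]
grip_width: 0.0549
gripper_force: 43.3
time_s: 6.55
position: [0.5924, -0.1433, 0.1887]
tool_rot: [[0.003, 1.0, 0.0], [1.0, -0.003, 0.0], [0.0, 0.0, -1.0]]
ft_force: [-0.2, 1.0, -1.4]
grip_width: 0.0551
gripper_force: 43.3
shift [-0.0024  0.0026  0.0887] turn [ 0.     -0.0002 -0.0029] t 6.55
```

View pics/w2.png

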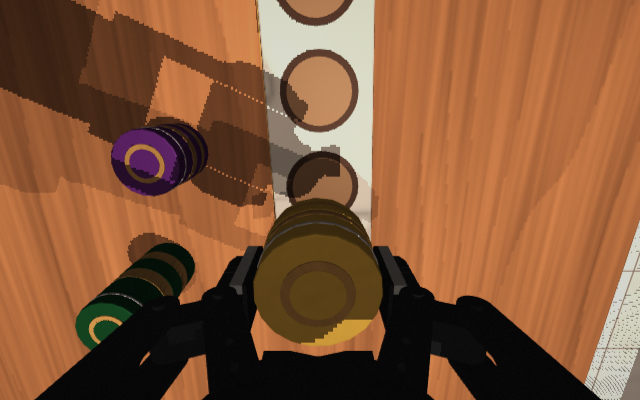

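The tin is held upright, lid at (318,293). The next two marks show at (319,90) and (322,187).

Run:
```python
from h import *
look("wrist",["mark_1","tin_violet","tin_green"])
im=env.get_image("wrist"); s=env.observe(); p=s["position"]
for r in env.trace("wrist","tin_yellow")[:1]:
    x,k=fit(im,r,(p[2]-.035,p[2]+.015),.028); print("held",x-p[:2],k)
print("lid",atz(im,318,293,p[2]+.015)[:2]-p[:2], "mark",atz(im,319,90,.018))
```

```text
wrist mark_1 0.87 [0.591  0.0059] size ratio [0.89 0.28]
wrist mark_1 0.74 [ 0.5974 -0.14  ] size ratio [0.99 0.8 ]
wrist mark_1 0.59 [ 0.5939 -0.0568] size ratio [1.02 1.  ]
wrist tin_violet 0.67 [ 0.4534 -0.1117] size ratio [0.97 0.99]
wrist tin_violet 0.67 [ 0.5909 -0.0029] size ratio [0.93 0.26]
wrist tin_green 0.88 [ 0.4247 -0.2382] size ratio [0.99 0.9 ]
held [0.0001868  0.00120612] [0.97842036 0.98944704]
lid [0.00015877 0.00189548] mark [ 0.59421776 -0.05450189  0.018     ]
```

```bash
python3 -m pendant '[[0.3,-0.004,0.003,0.04,0,0,0],[0.3,-0.004,0.003,0.09,0,0,0],[0.3,-0.004,0.003,0.115,0,0,0],[0.3,-0.004,0.003,0.128,0,0,0],[0.3,-0.004,0.003,0.128,0,0,0]]'
```

```text
time_s: 7.52
position: [0.5958, -0.1481, 0.0602]
tool_rot: [[0.003, 1.0, -0.0], [1.0, -0.003, 0.0], [0.0, -0.0, -1.0]]
ft_force: [0.3, 0.1, -0.4]
grip_width: 0.0551
gripper_force: 43.3
```

```bash
python3 -m pendant '[[0.3,0,0,0.003,0,0,0],[0.3,0,0,0.006,0,0,0],[0.3,0,0,0.006,0,0,0]]'; python3 -m pendant '[[0.3,0,0,0.001,0,0,0],[0.3,0,0,0.001,0,0,0]]'
```

```text
time_s: 7.9
position: [0.5958, -0.1482, 0.0545]
tool_rot: [[0.003, 1.0, 0.0], [1.0, -0.003, -0.0], [-0.0, 0.0, -1.0]]
ft_force: [-0.2, 0.3, -1.2]
grip_width: 0.0549
gripper_force: 43.3
time_s: 8.15
position: [0.5958, -0.1482, 0.0534]
tool_rot: [[0.004, 1.0, 0.0], [1.0, -0.004, -0.0], [-0.0, 0.0, -1.0]]
ft_force: [-0.2, 0.3, -0.9]
grip_width: 0.0552
gripper_force: 43.3
```

```bash
python3 -m pendant '[[0.3,0,0,0.001,0,0,0],[0.3,0,0,0.002,0,0,0]]'; python3 -m pendant '[[0.6,0,0,0,0,0,0],[1,0,0,0,0,0,0],[1,0,0,0,0,0,0],[1,0,0,0,0,0,0]]'
```

```text
time_s: 8.4
position: [0.5958, -0.1483, 0.0529]
tool_rot: [[0.003, 1.0, 0.001], [1.0, -0.003, -0.001], [-0.001, 0.001, -1.0]]
ft_force: [-6.7, 1.4, 17.3]
grip_width: 0.055
gripper_force: 45.0
time_s: 8.9
position: [0.5957, -0.1482, 0.0511]
tool_rot: [[0.003, 1.0, -0.0], [1.0, -0.003, 0.0], [0.0, -0.0, -1.0]]
ft_force: [0.9, 0.2, 1.1]
grip_width: 0.0854
gripper_force: 0.0
```

```bash
python3 -m pendant '[[1,0,0,-0.04,0,0,0],[1,0,0,-0.1,0,0,0],[1,0.012,-0.05,-0.11,0,0,0],[1,0.026,-0.1,-0.11,0,0,0],[1,0.036,-0.143,-0.11,0,0,0]]';python3 -m pendant '[[1,0,0,0,0,0,0],[1,0,0,0,0,0,0]]'; python3 -c "
from h import *
look('wrist',['tin_violet','tin_yellow','mark_1']);look('scene',['tin_yellow','mark_1'])
goto(.4525,-.112,.045)"
```

```text
time_s: 9.52
position: [0.4511, -0.111, 0.1614]
tool_rot: [[0.003, 1.0, 0.0], [1.0, -0.003, -0.0], [-0.0, 0.0, -1.0]]
ft_force: [0.2, -0.5, -0.5]
grip_width: 0.0854
gripper_force: 0.0
time_s: 9.78
position: [0.4536, -0.1121, 0.1616]
tool_rot: [[0.004, 1.0, 0.001], [1.0, -0.004, -0.001], [-0.001, 0.001, -1.0]]
ft_force: [0.5, -0.6, 0.2]
grip_width: 0.0854
gripper_force: 0.0
wrist tin_violet 0.64 [ 0.453  -0.1129] size ratio [0.99 0.99]
wrist tin_yellow 0.63 [ 0.6072 -0.157 ] size ratio [1.06 1.06]
wrist mark_1 0.78 [ 0.5967 -0.1456] size ratio [0.99 0.98]
wrist mark_1 0.77 [0.5939 0.0181] size ratio [1.01 0.59]
wrist mark_1 0.62 [ 0.5944 -0.0566] size ratio [1.03 1.02]
scene tin_yellow 0.95 [ 0.5866 -0.1529] size ratio [0.99 0.98]
scene mark_1 0.94 [ 0.5946 -0.054 ] size ratio [1.05 1.07]
scene mark_1 0.78 [0.5897 0.1252] size ratio [0.98 0.98]
scene mark_1 0.69 [0.5943 0.0355] size ratio [1.02 1.  ]
scene mark_1 0.65 [ 0.6028 -0.1406] size ratio [0.98 0.73]
shift [-0.0002 -0.0007  0.1161] turn [-0.0002 -0.0001 -0.0034] t 10.125
```

```bash
python3 -m pendant '[[1,0,0,0.05,0,0,0],[1,0,0,0.09,0,0,0],[1,0,0,0.116,0,0,0],[1,0,0,0.116,0,0,0],[1,0,0,0.116,0,0,0]]' 
python3 -m pendant '[[0.3,0,0,0,0,0,0],[0.3,0,0,0,0,0,0],[0.3,0,0,0,0,0,0],[0.3,0,0,0,0,0,0],[0.3,0,0,0,0,0,0]]' 40
```

```text
time_s: 10.75
position: [0.4534, -0.112, 0.0462]
tool_rot: [[0.003, 1.0, 0.001], [1.0, -0.003, -0.001], [-0.001, 0.001, -1.0]]
ft_force: [0.6, 0.1, 0.1]
grip_width: 0.0853
gripper_force: 0.0
time_s: 11.38
position: [0.4532, -0.1119, 0.0463]
tool_rot: [[0.003, 1.0, 0.001], [1.0, -0.003, -0.001], [-0.001, 0.001, -1.0]]
ft_force: [-0.8, 0.1, 6.9]
grip_width: 0.0554
gripper_force: 41.3
```

```bash
python3 -m pendant '[[0.3,0,0,-0.04,0,0,0],[0.3,0,0,-0.09,0,0,0],[0.3,0.02,0.05,-0.09,0,0,0],[0.3,0.04,0.1,-0.09,0,0,0],[0.3,0.056,0.14,-0.09,0,0,0]]';python3 -m pendant '[[0.3,0,0,0,0,0,0],[0.3,0,0,0.03,0,0,0],[0.3,0,0,0.055,0,0,0],[0.3,0,0,0.065,0,0,0],[0.3,0,0,0.065,0,0,0]]'
```

```text
time_s: 12.0
position: [0.5945, -0.0552, 0.1357]
tool_rot: [[0.003, 1.0, 0.001], [1.0, -0.003, -0.0], [-0.0, 0.001, -1.0]]
ft_force: [0.8, -2.0, -1.9]
grip_width: 0.0551
gripper_force: 43.9
time_s: 12.62
position: [0.5927, -0.0564, 0.0704]
tool_rot: [[0.004, 1.0, -0.001], [1.0, -0.004, 0.0], [0.0, -0.001, -1.0]]
ft_force: [0.5, -0.6, -2.2]
grip_width: 0.0553
gripper_force: 44.0
```

Position is on the mark; lower 6 mm, slowly.

```bash
python3 -m pendant '[[0.3,0,0.001,0.003,0,0,0],[0.3,0,0.001,0.005,0,0,0],[0.3,0,0.001,0.0055,0,0,0],[0.3,0,0.001,0.006,0,0,0]]'; python3 -m pendant '[[0.3,0,0,0.001,0,0,0],[0.3,0,0,0.001,0,0,0]]'
```

```text
time_s: 13.12
position: [0.5941, -0.0562, 0.0645]
tool_rot: [[0.003, 1.0, 0.0], [1.0, -0.003, -0.0], [-0.0, 0.0, -1.0]]
ft_force: [0.1, 0.9, -1.8]
grip_width: 0.0553
gripper_force: 44.0
time_s: 13.38
position: [0.5941, -0.0562, 0.0644]
tool_rot: [[0.003, 1.0, 0.001], [1.0, -0.003, -0.0], [-0.0, 0.001, -1.0]]
ft_force: [-2.9, 1.0, 7.0]
grip_width: 0.0556
gripper_force: 44.8
```

```bash
python3 -m pendant '[[0.6,0,0,0,0,0,0],[1,0,0,0,0,0,0],[1,0,0,0,0,0,0],[1,0,0,0,0,0,0]]'; python3 -m pendant '[[1,0,0,-0.04,0,0,0],[1,0,0,-0.1,0,0,0],[1,0.03,-0.04,-0.12,0,0,0],[1,0.06,-0.08,-0.12,0,0,0],[1,0.09,-0.12,-0.12,0,0,0]]';python3 -m pendant '[[1,0.028,-0.038,0,0,0,0],[1,0.028,-0.038,0,0,0,0],[1,0.028,-0.038,0,0,0,0]]'; python3 -c "
from h import *
look('wrist',['tin_white','mark_1'])
goto(.4355,.0615,.06)"
```

```text
time_s: 13.88
position: [0.5941, -0.0562, 0.0632]
tool_rot: [[0.003, 1.0, -0.0], [1.0, -0.003, -0.0], [-0.0, -0.0, -1.0]]
ft_force: [-1.3, 0.5, -0.3]
grip_width: 0.0855
gripper_force: 0.0
time_s: 14.5
position: [0.4731, 0.035, 0.1835]
tool_rot: [[0.004, 1.0, 0.001], [1.0, -0.004, -0.0], [-0.0, 0.001, -1.0]]
ft_force: [0.0, 0.6, -0.1]
grip_width: 0.0851
gripper_force: 0.0
time_s: 14.88
position: [0.4372, 0.0621, 0.1836]
tool_rot: [[0.003, 1.0, 0.001], [1.0, -0.003, -0.0], [-0.0, 0.001, -1.0]]
ft_force: [0.3, 0.9, 0.3]
grip_width: 0.0853
gripper_force: 0.0
wrist tin_white 0.95 [0.4362 0.0605] size ratio [0.98 0.99]
wrist mark_1 0.97 [ 0.6002 -0.0367] size ratio [0.75 0.41]
wrist mark_1 0.72 [0.5883 0.1232] size ratio [1.03 1.01]
wrist mark_1 0.63 [0.591  0.0329] size ratio [1.   1.01]
shift [-0.0003 -0.0018  0.1232] turn [ 0.0001  0.0001 -0.0044] t 15.025
```

```bash
python3 -m pendant '[[1,-0.001,-0.001,0.05,0,0,0],[1,-0.001,-0.001,0.1,0,0,0],[1,-0.001,-0.001,0.123,0,0,0],[1,-0.001,-0.001,0.123,0,0,0],[1,-0.001,-0.001,0.123,0,0,0]]' 
python3 -m pendant '[[0.3,0,0,0,0,0,0],[0.3,0,0,0,0,0,0],[0.3,0,0,0,0,0,0],[0.3,0,0,0,0,0,0],[0.3,0,0,0,0,0,0]]' 40
```

```text
time_s: 15.65
position: [0.4363, 0.0611, 0.0611]
tool_rot: [[0.004, 1.0, 0.001], [1.0, -0.004, -0.0], [-0.0, 0.001, -1.0]]
ft_force: [-1.3, 0.1, -0.4]
grip_width: 0.0856
gripper_force: 0.0
time_s: 16.27
position: [0.4359, 0.0613, 0.0612]
tool_rot: [[0.003, 1.0, 0.002], [1.0, -0.003, -0.0], [-0.0, 0.002, -1.0]]
ft_force: [-1.0, -0.8, 5.9]
grip_width: 0.0552
gripper_force: 41.2
```

```bash
python3 -m pendant '[[0.3,0,0,-0.04,0,0,0],[0.3,0,0,-0.09,0,0,0],[0.3,-0.01,0.05,-0.09,0,0,0],[0.3,-0.02,0.105,-0.09,0,0,0],[0.3,-0.028,0.155,-0.09,0,0,0]]';python3 -m pendant '[[0.3,0,0,0,0,0,0],[0.3,0,0,0.03,0,0,0],[0.3,0,0,0.055,0,0,0],[0.3,0,0,0.065,0,0,0],[0.3,0,0,0.065,0,0,0]]'
```

```text
time_s: 16.9
position: [0.5919, 0.0325, 0.1507]
tool_rot: [[0.004, 1.0, 0.001], [1.0, -0.004, -0.0], [-0.0, 0.001, -1.0]]
ft_force: [-0.0, 1.1, -3.0]
grip_width: 0.0552
gripper_force: 44.1
time_s: 17.52
position: [0.5899, 0.033, 0.0854]
tool_rot: [[0.003, 1.0, -0.001], [1.0, -0.003, 0.0], [0.0, -0.001, -1.0]]
ft_force: [-0.4, 0.9, -2.0]
grip_width: 0.0553
gripper_force: 44.3
```

```bash
python3 -m pendant '[[0.3,0,0.001,0.003,0,0,0],[0.3,0,0.001,0.005,0,0,0],[0.3,0,0.001,0.0055,0,0,0],[0.3,0,0.001,0.006,0,0,0]]'; python3 -m pendant '[[0.3,0,0,0.001,0,0,0],[0.3,0,0,0.001,0,0,0]]'
```

```text
time_s: 18.02
position: [0.5914, 0.0328, 0.0795]
tool_rot: [[0.004, 1.0, 0.0], [1.0, -0.004, -0.0], [-0.0, 0.0, -1.0]]
ft_force: [-0.9, 0.2, -2.0]
grip_width: 0.0551
gripper_force: 44.3
time_s: 18.27
position: [0.5914, 0.0328, 0.0793]
tool_rot: [[0.003, 1.0, 0.001], [1.0, -0.003, -0.0], [-0.0, 0.001, -1.0]]
ft_force: [-2.4, 0.3, 5.8]
grip_width: 0.0554
gripper_force: 44.9
```

```bash
python3 -m pendant '[[0.6,0,0,0,0,0,0],[1,0,0,0,0,0,0],[1,0,0,0,0,0,0],[1,0,0,0,0,0,0]]'; python3 -m pendant '[[1,0,0,-0.04,0,0,0],[1,0,0,-0.1,0,0,0],[1,0,0,-0.13,0,0,0],[1,-0.05,-0.03,-0.13,0,0,0],[1,-0.1,-0.06,-0.13,0,0,0]]';python3 -m pendant '[[1,-0.05,-0.03,0,0,0,0],[1,-0.1,-0.06,0,0,0,0],[1,-0.15,-0.09,0,0,0,0],[1,-0.174,-0.108,0,0,0,0],[1,-0.174,-0.108,0,0,0,0]]'; python3 -c "
from h import *
look('wrist',['tin_green'])
look('wrist',['tin_green'])
goto(.423,-.24,.075)"
```

```text
time_s: 18.77
position: [0.5914, 0.0328, 0.0783]
tool_rot: [[0.003, 1.0, 0.0], [1.0, -0.003, -0.0], [-0.0, 0.0, -1.0]]
ft_force: [0.2, 0.0, 0.6]
grip_width: 0.0857
gripper_force: 0.0
time_s: 19.4
position: [0.5303, -0.0678, 0.2085]
tool_rot: [[0.002, 1.0, 0.001], [1.0, -0.002, -0.0], [-0.0, 0.001, -1.0]]
ft_force: [0.5, -0.6, -1.1]
grip_width: 0.0854
gripper_force: 0.0
time_s: 20.02
position: [0.4215, -0.242, 0.2083]
tool_rot: [[0.007, 1.0, -0.0], [1.0, -0.007, -0.0], [-0.0, -0.0, -1.0]]
ft_force: [-0.2, 0.5, -0.1]
grip_width: 0.0853
gripper_force: 0.0
wrist tin_green 0.66 [ 0.4231 -0.2423] size ratio [0.99 0.97]
wrist tin_green 0.65 [ 0.4222 -0.2436] size ratio [1.   0.99]
shift [-2.000e-04  1.000e-04  1.334e-01] turn [ 0.0001 -0.0001 -0.0022] t 20.225
```

```bash
python3 -m pendant '[[1,-0.003,0,0.05,0,0,0],[1,-0.003,0,0.1,0,0,0],[1,-0.003,0,0.133,0,0,0],[1,-0.003,0,0.133,0,0,0],[1,-0.003,0,0.133,0,0,0]]' 
python3 -m pendant '[[0.3,0,0,0,0,0,0],[0.3,0,0,0,0,0,0],[0.3,0,0,0,0,0,0],[0.3,0,0,0,0,0,0],[0.3,0,0,0,0,0,0]]' 40
```

```text
time_s: 20.85
position: [0.4233, -0.2436, 0.0766]
tool_rot: [[0.003, 1.0, 0.001], [1.0, -0.003, -0.001], [-0.001, 0.001, -1.0]]
ft_force: [0.1, -0.8, 0.8]
grip_width: 0.0857
gripper_force: 0.0
time_s: 21.48
position: [0.4228, -0.2439, 0.0765]
tool_rot: [[0.004, 1.0, 0.002], [1.0, -0.004, -0.001], [-0.001, 0.002, -1.0]]
ft_force: [-0.4, 0.6, 7.7]
grip_width: 0.0552
gripper_force: 41.1
```

```bash
python3 -m pendant '[[0.3,0,0,-0.04,0,0,0],[0.3,0,0,-0.1,0,0,0],[0.3,0,0,-0.15,0,0,0],[0.3,0.05,0.023,-0.155,0,0,0],[0.3,0.105,0.048,-0.155,0,0,0]]';python3 -m pendant '[[0.3,0.055,0.025,0,0,0,0],[0.3,0.11,0.05,0,0,0,0],[0.3,0.165,0.075,0,0,0,0],[0.3,0.22,0.1,0,0,0,0],[0.3,0.262,0.118,0,0,0,0]]';python3 -m pendant '[[0.3,0,0,0,0,0,0],[0.3,0,0,0.03,0,0,0],[0.3,0,0,0.06,0,0,0],[0.3,0,0,0.06,0,0,0]]'; python3 -c "
from h import *
look('wrist',['mark_1'])
im=env.get_image('wrist');p=env.observe()['position']
for r in env.trace('wrist','tin_green')[:1]: print(fit(im,r,(p[2]-.0765,p[2]+.0335),.028)[0]-p[:2])
goto(.5885,.123,.1)"
```

```text
time_s: 22.1
position: [0.4711, -0.138, 0.2315]
tool_rot: [[0.006, 1.0, 0.002], [1.0, -0.006, -0.001], [-0.001, 0.002, -1.0]]
ft_force: [0.8, -1.9, -2.5]
grip_width: 0.055
gripper_force: 44.3
time_s: 22.72
position: [0.59, 0.1252, 0.2303]
tool_rot: [[0.002, 1.0, -0.0], [1.0, -0.002, 0.0], [0.0, -0.0, -1.0]]
ft_force: [0.1, -0.1, -0.8]
grip_width: 0.0551
gripper_force: 44.3
time_s: 23.22
position: [0.5884, 0.1221, 0.1687]
tool_rot: [[0.004, 1.0, -0.005], [1.0, -0.004, -0.0], [-0.0, -0.005, -1.0]]
ft_force: [-1.0, -0.7, -2.5]
grip_width: 0.0551
gripper_force: 44.1
wrist mark_1 0.82 [0.5877 0.1347] size ratio [0.99 0.66]
[0.00016246 0.0085907 ]
shift [ 0.0005 -0.0019  0.072 ] turn [ 0.0027 -0.     -0.0039] t 23.425
```

```bash
python3 -m pendant '[[0.3,0,-0.001,0.03,0,0,0],[0.3,0,-0.001,0.055,0,0,0],[0.3,0,-0.001,0.067,0,0,0],[0.3,0,-0.001,0.067,0,0,0],[0.3,0,-0.001,0.067,0,0,0]]'; python3 -m pendant '[[0.3,0,0,0.003,0,0,0],[0.3,0,0,0.005,0,0,0],[0.3,0,0,0.006,0,0,0],[0.3,0,0,0.006,0,0,0]]'
```

```text
time_s: 24.05
position: [0.5893, 0.1229, 0.1046]
tool_rot: [[0.003, 1.0, 0.002], [1.0, -0.003, 0.0], [0.0, 0.002, -1.0]]
ft_force: [-0.1, -0.6, -2.3]
grip_width: 0.0552
gripper_force: 44.1
time_s: 24.55
position: [0.5887, 0.1228, 0.0973]
tool_rot: [[0.003, 1.0, -0.0], [1.0, -0.003, 0.0], [0.0, -0.0, -1.0]]
ft_force: [-0.2, 0.8, -1.9]
grip_width: 0.0553
gripper_force: 44.1
```

```bash
python3 -m pendant '[[0.3,0,0,0.001,0,0,0],[0.3,0,0,0.002,0,0,0],[0.3,0,0,0.0025,0,0,0]]';python3 -m pendant '[[0.3,0,0,0.001,0,0,0],[0.3,0,0,0.001,0,0,0]]'
```

```text
time_s: 24.92
position: [0.5887, 0.1228, 0.0947]
tool_rot: [[0.003, 1.0, -0.0], [1.0, -0.003, -0.0], [-0.0, -0.0, -1.0]]
ft_force: [0.1, -0.1, -2.7]
grip_width: 0.0551
gripper_force: 44.1
time_s: 25.18
position: [0.5886, 0.1229, 0.0946]
tool_rot: [[0.003, 1.0, 0.0], [1.0, -0.003, -0.0], [-0.0, 0.0, -1.0]]
ft_force: [-3.3, 0.3, 5.2]
grip_width: 0.0551
gripper_force: 44.8
```

Contact is at the expected height. I'll release, rise, back off and check.

```bash
python3 -m pendant '[[0.6,0,0,0,0,0,0],[1,0,0,0,0,0,0],[1,0,0,0,0,0,0],[1,0,0,0,0,0,0]]'; python3 -m pendant '[[1,0,0,-0.04,0,0,0],[1,0,0,-0.1,0,0,0],[1,0,0,-0.14,0,0,0],[1,0,-0.05,-0.15,0,0,0],[1,0,-0.1,-0.15,0,0,0]]';python3 -m pendant '[[1,0.05,-0.05,0,0,0,0],[1,0.1,-0.08,0,0,0,0],[1,0.1,-0.08,0,0,0,0],[1,0.1,-0.08,0,0,0,0]]'
python3 - <<'E'
from h import *
look("wrist",["mark_1"])
for c in ["scene","top"]:
    im=env.get_image(c); cv2.imwrite(f"pics/{c}9.png",im["image"])
    for t in H:
        for r in env.trace(c,t)[:1]: print(c,t,round(r["conf"],2),*fit(im,r,(.018,.018+H[t]),.028))
    look(c,["mark_1"])
    for r in env.tip_of(c,"tea_cup")[:2]: print("cup",atz(im,*r["centre"],0))
s=cv2.imread("pics/scene9.png")[130:300,180:460];cv2.imwrite("pics/s9.png",cv2.resize(s,None,fx=2.8,fy=2.8))
s=cv2.imread("pics/top9.png")[120:300,140:490];cv2.imwrite("pics/t9.png",cv2.resize(s,None,fx=2.2,fy=2.2))
E
```

```text
time_s: 25.68
position: [0.5888, 0.1228, 0.0938]
tool_rot: [[0.004, 1.0, 0.0], [1.0, -0.004, -0.0], [-0.0, 0.0, -1.0]]
ft_force: [0.6, 0.4, 0.3]
grip_width: 0.0855
gripper_force: 0.0
time_s: 26.3
position: [0.4878, 0.1231, 0.2445]
tool_rot: [[0.004, 1.0, 0.002], [1.0, -0.004, 0.0], [0.0, 0.002, -1.0]]
ft_force: [-0.6, 0.5, -0.4]
grip_width: 0.0857
gripper_force: 0.0
time_s: 26.8
position: [0.4093, 0.2235, 0.2439]
tool_rot: [[0.003, 1.0, 0.001], [1.0, -0.003, -0.0], [-0.0, 0.001, -1.0]]
ft_force: [0.6, -0.3, 0.5]
grip_width: 0.0855
gripper_force: 0.0
wrist mark_1 0.93 [0.5869 0.1268] size ratio [0.96 0.88]
scene tin_yellow 0.7 [ 0.59780604 -0.14505002] [0.96481791 0.98507866]
scene tin_violet 0.88 [ 0.59592257 -0.05513484] [0.99333509 0.97035594]
scene tin_white 0.82 [0.59337058 0.03455068] [0.96949992 0.97956502]
scene tin_green 0.72 [0.59121342 0.12451049] [0.98939609 0.98400178]
scene mark_1 0.67 [ 0.6051 -0.0488] size ratio [0.98 0.73]
scene mark_1 0.64 [0.6014 0.0397] size ratio [0.98 0.69]
cup [ 0.54305808 -0.42591387  0.        ]
cup [ 0.58143203 -0.15501462  0.        ]
top tin_yellow 0.56 [ 0.59100458 -0.14809222] [0.97724891 0.98800439]
top tin_violet 0.83 [ 0.59037397 -0.05626431] [0.96599065 0.95364251]
top tin_white 0.67 [0.58751042 0.03264253] [0.95725455 0.98213251]
top tin_green 0.66 [0.58345833 0.1240584 ] [0.98334863 0.97838004]
top mark_1 0.65 [0.5783 0.0324] size ratio [0.98 0.75]
top mark_1 0.64 [ 0.5861 -0.1455] size ratio [0.93 0.75]
top mark_1 0.64 [0.5834 0.1199] size ratio [0.95 0.94]
cup [ 0.5345234  -0.42706285  0.        ]
```

View pics/s9.png

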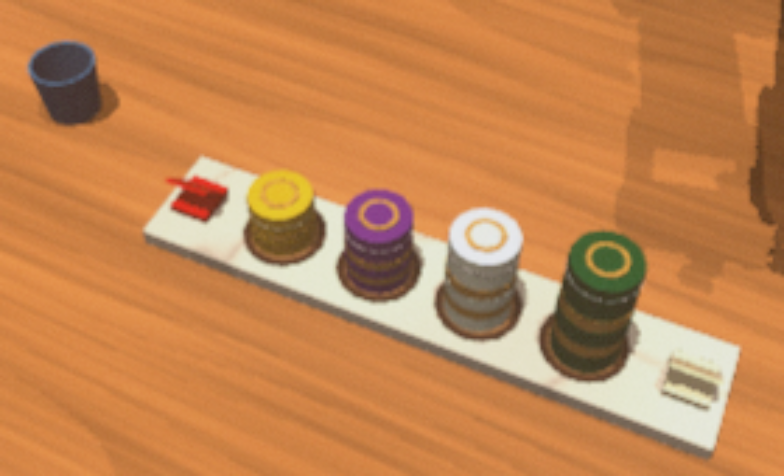

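View pics/t9.png

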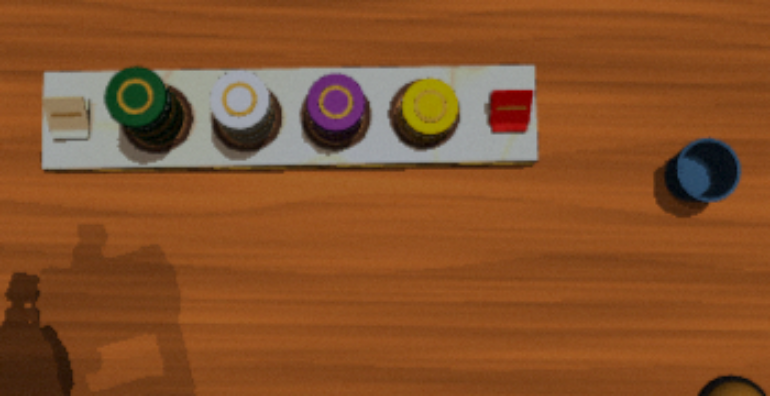

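Both views show all four tins upright and centred on their marks, in the scene crop at yellow (284,220), violet (379,250), white (482,280) and green (595,310). Red is at the yellow end. Against the same camera's mark fits from before, the tins sit within about 2 mm of centre. The cup hasn't moved and the gripper is open and clear.

```bash
python3 -c "
from rig import env
print(env.close_job())"
```

```text
the job is handed in; nothing more can be done
None
```

The job is handed in: the four tins stand upright on their marks, yellow, violet, white, green from the red card, each within about 2 mm of centre by my camera check; the cup is untouched and the gripper is open and clear.

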